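Tip a handheld meter out of its case and turn it face up on the mat

ROBOT

A 6-joint arm with a two-finger parallel gripper is mounted at the origin on a cart in front of the work surface, level with it; the furniture and walls round the work are solid. World frame = base frame: x ahead of the robot, y to its left, z up, the work surface at z = 0. Lengths are in m, angles in rad, forces in N, time in s.
With the tool pointing down it reaches from about 0.325 to 0.9 m from the base axis. Payload 6.1 kg.
Tool frame: the origin (TCP) lies midway between the tips of the shut fingers; the grasp point (between the pads) lies 19 mm behind it; z points along the fingers, y is the line along which they close (so a half turn about z gives the same grasp; the last joint's range is limited). The gripper opens to 85 mm and grips with 20 to 120 N. Pads are 22 mm wide; open, the fingers measure 114 mm over their backs; the gripper's body (76 mm by 85 mm) begins 54 mm behind the grasp point. The pads swing forward as they close: fully open they stand 13 mm farther back than shut.
Start: joints at [1.137, 0.22, 1.526, -0, 1.395, -0.126], TCP at [0.189, 0.596, 0.231] pointing down, gripper open.
Joint ranges: [-2.98, 2.98], [-0.91, 2.08], [0.09, 2.57], [-1.24, 4.39], [0.2, 2.65], [-2.68, 2.68]. Speed limits (rad/s): [2.57, 2.57, 3.01, 3.14, 3.14, 3.14].

INTERFACE

Orientations are given as [roll, pitch, yaw] about the fixed x, y, z axes, in that order (R = Rz(yaw) Ry(pitch) Rx(roll)).
In Python, from plant import movep, move_l, set_joints, gripper_to, hold, inverse_kinematics, observe, get_image, get_calibration, Unreachable, job_done gives the robot as it stands. Calls block until the motion is done:
- movep(position, orientation): joint-space move of the TCP to a pose.
- move_l(position, feed=0.15, rotation=None, max_force=None): straight line of the TCP; rotation=None keeps the orientation; feed is the mean speed in m/s. With max_force (N) it stops when the force on the tool has changed by that much, and returns True; else False.
- set_joints(angles): joint-space move.
- gripper_to(opening, f_grip=None): finger opening in m; f_grip is the grip in N (None keeps the last); returns when the fingers have stopped.
- hold(seconds).
- inverse_kinematics(position, orientation): joint angles nearest the present ones, or None.
- observe(): the state.
- get_image(name): name is "scene" or "top"; returns (picture, depth): 480x640x3 uint8, red, green, blue; 480x640 float32, m along the optical axis (not along the pixel's ray), 0 where there is no reading.
- get_calibration(name): a dict with "intrinsics" (3x3 intrinsics, pixels), "world_from_camera" (4x4, takes a point from camera to world coordinates). Camera axes: x right, y down, z forward; pixel columns grow to the right and rows downward; lengths in m; the calibration is good to about 2 mm. A picture is of the moment at which its call begins. get_calibration takes no time and is no camera call.
A pose or a line that the arm cannot do raises Unreachable and nothing moves.
- job_done(): hands the job in; it is judged then, once.
The state is a dict: "time_s": time; "q": joint angles; "joint_velocities": joint speeds; "joint_torque": joint torques, N m; "eef_pos": TCP position; "tcp_rot": TCP orientation; "ft_force": force on the tool from outside, world axes, zero at the start; "torque": the same for the moment, N m; "opening": finger opening in m; "grasp_force": force on a finger pad.
Only numpy, scipy, OpenCV 4.12 (cv2) and the standard library are available. Lean on these libraries where they do the work, as an engineer would, in place of code of your own. Each camera call takes 0.05 s, during which the arm holds its last target. There are 200 camera calls.

TASK

Swing the flat metal cover of the blue instrument case right round to the outside of the case, then free the yellow meter by raising its near end first, because its far end is tucked under a fixed metal ledge. Turn the meter over and lay it gently, without letting it fall over, with its display up, flat on the middle of the green-edged mat and lengthwise along it. Leave the cover swung aside and do not disturb the other things on the bench.

Things in the scene. Friction and masses are not known exactly. Their poses are not given: they have to be found in the camera images.
- case: Blue instrument case fixed to the bench, 190 x 172 mm; origin: centre of underside; x from the open front to the hinge side, z up. Foam floor at z = 10 mm. Side walls 43 mm tall; front wall (x = -95 to -89) 26 mm tall. At x = -89 to -5 a bay 134 mm wide, where the meter's near 45 mm stand free with finger room on both sides down to the floor; at x = -5 to 72 a tight cutout 59 mm wide, foam top z = 41 mm.
- near_stop (a point): Middle of the top edge, on the meter's side, of the foam stop before the meter's near end: 24 mm wide (y), 10 mm thick, top 22 mm above the foam floor. It keeps the meter from sliding out level; raise the near end about 15 degrees so that its lower edge clears the stop.
- ledge (a point): Middle of the lower front edge of the fixed metal ledge over the meter's far end: it overlaps the meter by 9 mm, 2 mm above it, 90 mm wide, 6 mm thick, so the meter cannot be lifted straight up: with the near end raised, draw it out frontward along its own length 20 mm or more. Under the ledge a foam stop, 12 mm high, stands 1.5 mm behind the far end; it is hollow above.
- lid_edge (a point): Middle of the front edge of the clear lid, fixed half open: it leans over the case at 49 degrees from level, 188 mm long from its hinge on the far wall (case x = 95, z = 48 mm), 170 mm wide. An upright gripper at the meter's near end strikes it; one tilted about 45 degrees, coming from the front with its tips pointing to the case's +x, passes below it.
- cover (a joint): Angle (rad) of the flat metal cover about its pivot screw: 0 = lying across the meter's near end, pointing to -y of the case; grows as the free end swings forward over the front wall and round to the +y side; end stop 2.7 (pointing outward to +y). Stays where left; about 1 N of friction at the knob. Plate 26 mm wide, 95 mm long from the screw, 4 mm thick, underside 43.5 mm above the bench.
- pivot_screw (a point): Head of the cover's pivot screw on the case's +y side wall (case x = -40, y = 79 mm); vertical axis.
- cover_knob (a point): Middle of the upright round black knob on the cover, 16 mm across, 26 mm tall, 79 mm from the pivot screw; the point lies 13 mm above the plate's top face and 60.5 mm above the bench. Can be pinched and led round.
- meter: Yellow meter with black ends, 120 (x) x 56 (y) x 30 (z) mm, 0.13 to 0.25 kg, lying display down in the case (at case x = 10, z = 10 mm). Origin: centre of its display side, which is down at the start; z points from display to back (z up = display down). x points to its far end. Its flat sides are gripped across the 56 mm width; gripped lightly it can pivot between the pads.
- meter_center (a point): Centre of the meter's body, 15 mm from its faces.
- meter_near (a point): Centre of the meter's near end face (x = -60 mm of the meter), the end to be lifted.
- meter_far (a point): Centre of the meter's far end face (x = +60 mm of the meter), under the ledge at the start.
- mat: Flat dark rubber mat with green edge, 180 (x) x 120 (y) x 4 mm, fixed to the bench; origin at the centre of its underside, x along its length, top at z = 4 mm.
- vial: Bystander: a white sample vial with a green cap, 35 mm across, 54 mm tall; origin at the centre of its underside.
- marker_red: Bystander: a red and white marker pen lying on the bench, 135 mm long; origin at the centre of its underside.
- timer_0: Bystander: a white bench timer, 62x66x19 mm; origin at the centre of its underside.
- petri_dish: Bystander: a clear petri dish, 69 mm across; origin at the centre of its underside.
- tape: Bystander: a roll of brown tape lying flat, 76 mm across; origin at the centre of its underside.
Things that resemble listed ones, but are neither listed nor needed, are in the scene too. There is more than one size of the meter; the one meant has the size given above.

How it is judged:
By the outcome, as a careful person would: the job done as asked, in the order asked, and still so for the second after the job is handed in, with the robot touching nothing.
It also fails if it takes over 58 s, if anything falls off the work surface, if the arm or the gripper's body presses on something with over 40 N, if the wrist force passes 120 N, or if a joint passes its speed limit or range.

## Working session

There is one attempt and no reset: what is moved stays moved. The work goes in short steps, each a Python script; the robot and the scene stay as the last script left them, time stands still between calls to the robot, and variables do not carry over. Pictures are saved under pics/ and viewed, at most 10 in all, crops included, and the job is handed in when it is done.

```bash
mkdir -p pics; ls
python3 - <<'E'
from plant import *
import cv2, numpy as np
for n in ("scene","top"):
    p,d=get_image(n); cv2.imwrite(f"pics/{n}0.png",p[:,:,::-1]); np.save(f"pics/{n}0.npy",d)
    c=get_calibration(n); print(n,np.round(c["intrinsics"],1).tolist(),np.round(c["world_from_camera"],3).tolist(),(d>0).mean())
print(observe())
E
```

```text
pics
scene [[444.5, 0.0, 317.0], [0.0, 444.5, 236.5], [0.0, 0.0, 1.0]] [[-0.828, -0.398, 0.395, 0.062], [-0.561, 0.584, -0.586, 0.779], [0.003, -0.707, -0.707, 1.029], [0.0, 0.0, 0.0, 1.0]] 0.9522623697916667
top [[597.3, 0.0, 317.6], [0.0, 597.3, 238.7], [0.0, 0.0, 1.0]] [[0.009, -0.985, 0.174, 0.302], [-1.0, -0.01, -0.003, 0.058], [0.004, -0.174, -0.985, 1.496], [0.0, 0.0, 0.0, 1.0]] 0.9959016927083333
{'time_s': 0.1, 'q': array([ 1.13690613e+00,  2.21162320e-01,  1.52750156e+00,  9.76518385e-06,
        1.39470326e+00, -1.26107774e-01]), 'joint_velocities': array([ 0.00102237, -0.00156353, -0.00420295, -0.00030734, -0.00113739,
        0.0010593 ]), 'joint_torque': array([ 1.04724480e-03, -4.98245072e+01, -3.90546262e+01, -2.15617665e-04,
        5.84953290e-03, -2.03948969e-05]), 'eef_pos': array([0.18911438, 0.5951273 , 0.23029674]), 'tcp_rot': array([-3.13983347e+00, -2.32718236e-04,  2.83380831e+00]), 'ft_force': array([-0.06509904, -0.62576185,  0.7215315 ]), 'torque': array([-0.00339592,  0.08233278,  0.05171284]), 'grasp_force': 0.0, 'opening': 0.08550289359573104}
```

View pics/scene0.png

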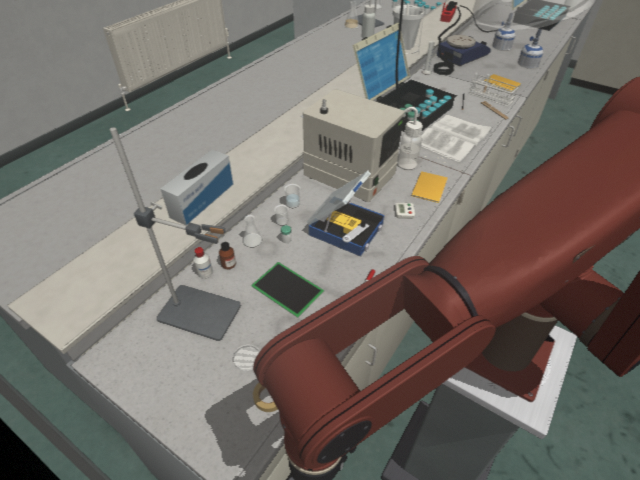

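View pics/top0.png

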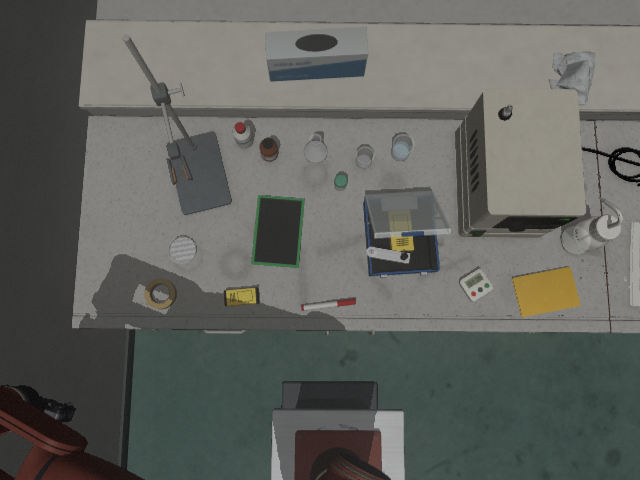

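Top view: the case is at (402,232), with the target meter inside at (402,235). A second yellow meter lies loose at (241,296), the mat is at (278,231) and the orange notepad at (546,291). What could be mistaken for the meter: the loose one at (241,296), which isn't in a case, and the pad. I choose the one in the blue case and will check it close up.

Run:
```python
import cv2, numpy as np
a=cv2.imread("pics/top0.png")[175:285,355:455]; b=cv2.imread("pics/scene0.png")[165:260,300:390]
a=cv2.resize(a,(440,484),interpolation=cv2.INTER_CUBIC); b=cv2.resize(b,(360,380),interpolation=cv2.INTER_CUBIC)
o=np.zeros((484,800,3),np.uint8); o[:,:440]=a; o[:380,440:]=b; cv2.imwrite("pics/crop0.png",o)
```

```text
(no output)
```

View pics/crop0.png

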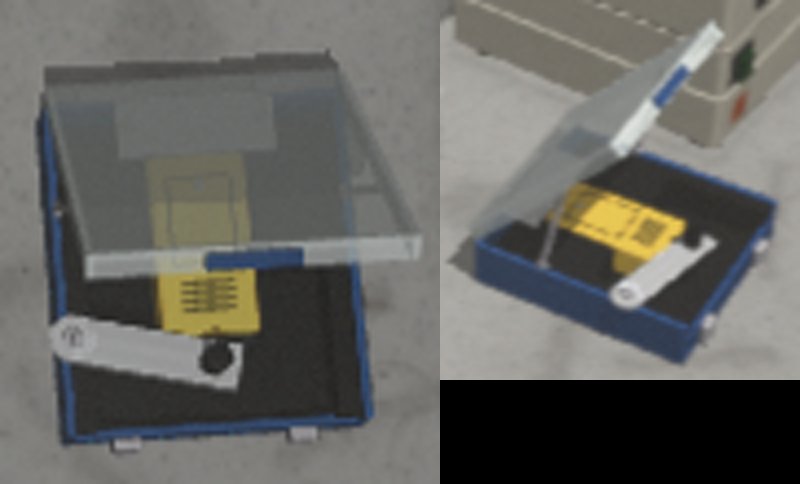

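The crop shows the right meter: lying in the blue case, far end under a ledge beneath the clear lid, cover across its near end (screw ≈ top px (371.6,251.4), knob ≈ (404,256)). Next I measure the poses.

```bash
cat > h.py <<'E'
import numpy as np, cv2
from plant import *
def ray(n,uv,z):
    c=get_calibration(n);K=c["intrinsics"];T=np.array(c["world_from_camera"])
    d=T[:3,:3]@np.linalg.inv(K)@np.array([uv[0],uv[1],1.]);o=T[:3,3]
    return o+d*(z-o[2])/d[2]
def proj(n,P):
    c=get_calibration(n);T=np.linalg.inv(np.array(c["world_from_camera"]))
    p=np.array(c["intrinsics"])@(T[:3,:3]@np.array(P)+T[:3,3]);return p[:2]/p[2]
E
python3 - <<'E'
from h import *
img=cv2.imread("pics/top0.png");hsv=cv2.cvtColor(img,cv2.COLOR_BGR2HSV)
def c2p(x,y): return (355+(x+.5)/4.4-.5,175+(y+.5)/4.4-.5)
print("screw",ray("top",c2p(73,338),.049).round(4))
# knob: dark top on z=.0735
print("knobtop",ray("top",c2p(216,355),.0735).round(4), "knobmid",ray("top",c2p(216,359),.0605).round(4))
print("frontL",ray("top",c2p(65,440),.026),ray("top",c2p(65,440),.0),"frontR",ray("top",c2p(372,420),.026))
print("leftwall",ray("top",c2p(40,120),.043),ray("top",c2p(60,400),.043))
print("scene screw",ray("scene",(300+(626-440+.5)/4-.5,165+293/4-.5),.049),"knob",ray("scene",(300+(693-440)/4,165+240/4.),.0605))
g=cv2.inRange(hsv,(45,120,60),(80,255,255));g[:, :240]=0;g[:,310:]=0;g[:190]=0
r=cv2.minAreaRect(cv2.findNonZero(g));print("mat",r,[ray("top",p,.004)[:2].round(4).tolist() for p in cv2.boxPoints(r)],ray("top",r[0],.004))
gs=cv2.cvtColor(cv2.imread("pics/scene0.png"),cv2.COLOR_BGR2HSV);g=cv2.inRange(gs,(45,120,60),(80,255,255));g[:255]=0;g[:,:240]=0
r=cv2.minAreaRect(cv2.findNonZero(g));print("mat scene",ray("scene",r[0],.004),r)
y=cv2.inRange(hsv[175:285,355:455],(18,110,110),(35,255,255))
for row in range(20,80,3):
    xs=np.where(y[row])[0]
    if len(xs): print(row+175,xs.min()+355,xs.max()+355,ray("top",(xs.min()+354.5,row+175),.04)[:2].round(4),ray("top",(xs.max()+355.5,row+175),.04)[:2].round(4))
b=cv2.inRange(hsv[175:285,355:455],(105,120,50),(130,255,255))
for row in range(25,105,8):
    xs=np.where(b[row])[0]
    if len(xs): print("b",row+175,xs.min()+355,xs.max()+355,ray("top",(xs.min()+354.5,row+175),.043)[:2].round(4),ray("top",(xs.max()+355.5,row+175),.043)[:2].round(4))
E
```

```text
screw [ 0.5279 -0.0783  0.049 ]
knobtop [ 0.5154 -0.1543  0.0735] knobmid [ 0.5151 -0.1562  0.0605]
frontL [ 0.47341318 -0.07561026  0.026     ] [ 0.47643855 -0.07796608  0.        ] frontR [ 0.48639082 -0.2486524   0.026     ]
leftwall [ 0.6538815 -0.0609753  0.043    ] [ 0.49380509 -0.07141858  0.043     ]
scene screw [ 0.53175268 -0.07932334  0.049     ] knob [ 0.51120892 -0.14829065  0.0605    ]
mat ((277.31146240234375, 239.0737762451172), (45.35840606689453, 52.420196533203125), 5.19442892074585) [[0.5022, 0.2169], [0.6368, 0.2085], [0.6273, 0.0929], [0.4929, 0.1031]] [0.5642857  0.15537133 0.004     ]
mat scene [0.58745504 0.1547208  0.004     ] ((287.1922912597656, 287.9615173339844), (60.184974670410156, 35.22346496582031), 33.6900634765625)
237 395 412 [ 0.566  -0.1372] [ 0.5665 -0.1818]
240 391 412 [ 0.5584 -0.1271] [ 0.5589 -0.1816]
243 391 412 [ 0.5509 -0.1271] [ 0.5514 -0.1815]
246 392 413 [ 0.5434 -0.1294] [ 0.5439 -0.1838]
249 392 413 [ 0.5359 -0.1293] [ 0.5364 -0.1837]
b 208 365 366 [ 0.6382 -0.0629] [ 0.6383 -0.0679]
b 216 366 367 [ 0.6179 -0.0653] [ 0.6179 -0.0703]
b 232 367 423 [ 0.5774 -0.0676] [ 0.5788 -0.2088]
b 240 368 436 [ 0.5573 -0.0699] [ 0.559  -0.2405]
b 248 436 437 [ 0.5389 -0.2375] [ 0.539  -0.2425]
b 256 437 437 [ 0.519  -0.2395] [ 0.5191 -0.2419]
b 264 370 438 [ 0.4976 -0.0745] [ 0.4992 -0.2439]
b 272 371 408 [ 0.4779 -0.0768] [ 0.4788 -0.1699]
```

```bash
cat >> h.py <<'E'
from scipy.spatial.transform import Rotation as Ro
YC=.08; CC=np.array([.5747,-.154]); 
def R2(a): return np.array([[np.cos(a),-np.sin(a)],[np.sin(a),np.cos(a)]])
def case(x,y,z): return np.r_[CC+R2(YC)@np.array([x,y]),z]
def tool(tilt,yaw,flip=False):
    """tips tilted forward (towards heading yaw) by tilt deg from vertical"""
    t=np.radians(tilt); w=lambda a:(a+np.pi)%(2*np.pi)-np.pi
    return [np.pi,t,w(yaw+np.pi)] if flip else [np.pi,-t,w(yaw)]
def tcp(grasp,rpy,d=.019):
    return np.asarray(grasp)+d*Ro.from_euler("xyz",rpy).as_matrix()[:,2]
E
python3 - <<'E'
from h import *
img=cv2.imread("pics/top0.png").astype(int);B,G,R=img[...,0],img[...,1],img[...,2]
for n in("top","scene"):
    img=cv2.imread(f"pics/{n}0.png").astype(int);B,G,R=img[...,0],img[...,1],img[...,2]
    g=((G>1.4*R)&(G>1.2*B)&(G>60)).astype(np.uint8)
    if n=="top": g[:,:245]=0;g[:,312:]=0;g[:185]=0;g[280:]=0
    else: g[:258]=0;g[320:]=0;g[:,:245]=0;g[:,330:]=0
    cnt=max(cv2.findContours(g,0,2)[0],key=cv2.contourArea)
    q=cv2.approxPolyDP(cnt,6,True)[:,0]; P=np.array([ray(n,p,.004)[:2] for p in q.astype(float)])
    print(n,q.tolist(),P.round(4).tolist(),P.mean(0))
def show(l,g,rpy):
    p=tcp(g,rpy); q=inverse_kinematics(p,rpy); print(l,p.round(3),None if q is None else np.round(q,2))
for f in(0,1):
    show("knob",[.5155,-.156,.071],tool(40,YC,f)); show("knobend",[.485,-.012,.071],tool(40,YC,f))
    show("meter",case(-.036,0,.03),tool(45,YC,f))
    for t in (-35,-45): show(f"stand{t}",[.53,.155,.1],tool(t,0.07,f)); show(f"final{t}",[.62,.155,.02],tool(t,0.07,f))
    for t in (45,50): show(f"stand{t}",[.53,.155,.1],tool(t,0.07,f)); show(f"final{t}",[.535,.155,.02],tool(t,0.07,f))
for nm,px in dict(vial=(341,181),mk=(328,303),decoy=(241,296)).items(): print(nm,ray("top",px,.01).round(3))
E
```

```text
top [[259, 195], [251, 263], [297, 267], [303, 199]] [[0.6788, 0.2048], [0.5025, 0.2203], [0.4935, 0.1044], [0.6693, 0.0916]] [0.5860144  0.15527847]
scene [[278, 262], [252, 285], [298, 316], [323, 290]] [[0.6717, 0.0895], [0.6795, 0.2041], [0.5038, 0.2166], [0.4969, 0.1021]] [0.5879667  0.15305561]
knob [ 0.528 -0.155  0.056] [-0.72 -0.04  2.36  1.06  0.56 -0.09]
knobend [ 0.497 -0.011  0.056] [-0.38 -0.27  2.55  0.94  0.36  0.3 ]
meter [ 0.552 -0.156  0.017] [-0.72  0.15  2.34  1.49  0.54 -0.53]
stand-35 [0.519 0.154 0.084] [0.12 0.66 1.35 0.03 1.74 1.62]
final-35 [0.609 0.154 0.004] [0.11 0.95 1.04 0.02 1.76 1.61]
stand-45 [0.517 0.154 0.087] [0.12 0.79 1.22 0.04 1.92 1.62]
final-45 [0.607 0.154 0.007] [0.11 1.1  0.85 0.03 1.97 1.61]
stand45 [0.543 0.156 0.087] None
final45 [0.548 0.156 0.007] None
stand50 [0.545 0.156 0.088] None
final50 [0.55  0.156 0.008] [ 0.19  0.18  2.41  3.44  0.33 -1.77]
knob [ 0.528 -0.155  0.056] None
knobend [ 0.497 -0.011  0.056] None
meter [ 0.552 -0.156  0.017] [-0.72  0.15  2.34  1.49  0.54  2.61]
stand-35 [0.519 0.154 0.084] [ 0.12  0.66  1.35  0.03  1.74 -1.52]
final-35 [0.609 0.154 0.004] [ 0.11  0.95  1.04  0.02  1.76 -1.53]
stand-45 [0.517 0.154 0.087] [ 0.12  0.79  1.22  0.04  1.92 -1.52]
final-45 [0.607 0.154 0.007] [ 0.11  1.1   0.85  0.03  1.97 -1.53]
stand45 [0.543 0.156 0.087] None
final45 [0.548 0.156 0.007] None
stand50 [0.545 0.156 0.088] None
final50 [0.55  0.156 0.008] [0.19 0.18 2.41 3.44 0.33 1.37]
vial [ 0.716 -0.006  0.01 ]
mk [0.404 0.026 0.01 ]
decoy [0.419 0.242 0.01 ]
```

```bash
cat >> h.py <<'E'
S=np.array([.528,-.0785])
def knob(th,z=.0715):
    a=-np.pi/2+YC-th; return np.r_[S+.079*np.array([np.cos(a),np.sin(a)]),z]
def snap(tag):
    for n in("scene","top"):
        p,d=get_image(n); cv2.imwrite(f"pics/{n}{tag}.png",p[:,:,::-1]); np.save(f"pics/{n}{tag}.npy",d)
E
python3 - <<'E'
from h import *
ths=np.linspace(.24,2.66,11); tl=np.interp(ths,[.24,.6,1.7],[40,35,5])
ok=[inverse_kinematics(tcp(knob(a),tool(t,YC)),tool(t,YC)) for a,t in zip(ths,tl)]
print([None if q is None else np.round(q,2).tolist() for q in ok][::3], all(q is not None for q in ok))
r0=tool(40,YC); g0=tcp([.5153,-.156,.0715],r0); zt=Ro.from_euler("xyz",r0).as_matrix()[:,2]
if all(q is not None for q in ok):
    gripper_to(.05,30)
    movep(g0-.10*zt+[0,0,.08],r0); print(observe()["time_s"])
    move_l(g0-.07*zt,feed=.2)
    print(move_l(g0,feed=.12,max_force=15))
    print(gripper_to(0.0,30)); o=observe(); print(o["time_s"],o["opening"],o["grasp_force"],o["eef_pos"],o["ft_force"])
    snap("1")
E
```

```text
[[-0.72, -0.04, 2.36, 1.06, 0.56, -0.08], [-0.61, -0.15, 2.34, 0.46, 0.66, 0.55], [-0.37, -0.03, 2.17, 0.05, 0.92, 1.1], [-0.24, 0.01, 2.13, 0.03, 0.92, 1.24]] True
3.3583
False
False
5.1667 0.014746494878806648 30.302719473838806 [ 0.52794891 -0.1568037   0.05800145] [-2.60802413 -5.42028864  1.73749248]
```

Run:
```python
from h import *
ths=np.linspace(.24,2.66,11)[1:]; tl=np.interp(ths,[.24,.6,1.7],[40,35,5])
for a,t in zip(ths,tl):
    r=tool(t,YC); move_l(tcp(knob(a),r),feed=.15,rotation=r); f=observe()["ft_force"]; print(round(a,2),f.round(1),round(observe()["opening"],4))
gripper_to(.05); p=observe()["eef_pos"]; move_l(p+[0,0,.06],feed=.2); move_l(p+[-.08,0,.16],feed=.25)
print(observe()["time_s"]); snap("2")
a=cv2.imread("pics/top2.png")[170:300,320:460]; cv2.imwrite("pics/crop2.png",cv2.resize(a,None,fx=4.2,fy=4.2,interpolation=cv2.INTER_CUBIC))
```

```text
0.48 [-2.9 -5.6  2.4] 0.0148
0.72 [-7.1 -9.   3. ] 0.0145
0.97 [-13.9  -8.9   7.6] 0.0148
1.21 [-13.3  -6.9  11.4] 0.0147
1.45 [-8.4  0.6 10.3] 0.015
1.69 [-3.4  1.   7.9] 0.0147
1.93 [ 5.5 -1.6 -5.6] 0.0148
2.18 [ 5.2 -3.9 -5.3] 0.0145
2.42 [ 4.9 -4.2 -3.3] 0.0145
2.66 [ 3.3 -5.4 -3.1] 0.0145
9.8
```

View pics/crop2.png

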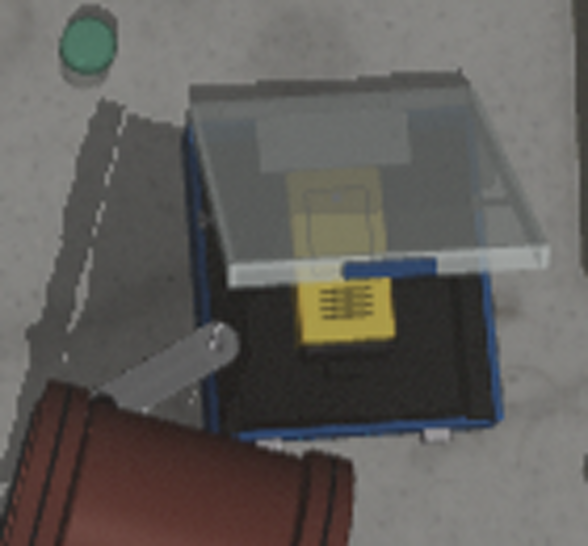

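The cover now points outward (screw at crop (215,340), knob end by the gripper), and the yellow meter with its black near end at crop y≈345–355 is exposed. Next I check reachability of the whole extraction, standing and laying sequence.

```bash
cat >> h.py <<'E'
MAT=np.array([.587,.154]); YM=-.076
def meterpose(ref, yaw, xz, pitch, gx, gz, tilt0):
    """ref: 2D world origin with heading yaw; xz: position (m) of far/display edge along heading & world z; pitch nose-down deg.
    gx: grasp distance from near end, gz: from display; tilt0: tool tilt at pitch 0 -> (tcp, rpy)"""
    p=np.radians(pitch); l=np.array([-(.120-gx),gz])
    v=np.array([l[0]*np.cos(p)+l[1]*np.sin(p), -l[0]*np.sin(p)+l[1]*np.cos(p)])
    g=np.r_[np.asarray(ref)+R2(yaw)@np.array([xz[0]+v[0],0]), xz[1]+v[1]]
    r=tool(tilt0-pitch,yaw); return tcp(g,r), r
G1=dict(gx=.016,gz=.024,tilt0=45)
EXT=[((.070,.010),0),((.0695,.010),6),((.069,.0102),10),((.066,.0102),13),((.060,.0108),15),((.035,.0175),15),((.005,.0255),16),((-.03,.04),17),((-.06,.09),20)]
E
python3 - <<'E'
from h import *
o=observe();print(o["q"].round(2))
for xz,p in EXT:
    t,r=meterpose(CC,YC,xz,p,**G1); q=inverse_kinematics(t,r); print(p,t.round(3),None if q is None else q.round(2))
# standing: far end down; display face toward robot; far/display edge at heading offset xs-.015
for xs in(-.03,0,.03,.06):
    t,r=meterpose(MAT,YM,(xs-.015,.004),90,**G1); a=inverse_kinematics(t,r)
    print(xs,"stand1",t.round(3),None if a is None else a.round(2))
    for tt in(35,40,45):
        G2=dict(gx=.018,gz=.006,tilt0=tt+90)
        t,r=meterpose(MAT,YM,(xs-.015,.004),90,**G2); a=inverse_kinematics(t,r)
        print("   re",tt,t.round(3),None if a is None else a.round(2))
for tt in(35,40,45):
    G2=dict(gx=.018,gz=.006,tilt0=tt+90)
    t,r=meterpose(MAT,YM,(-.06,.034),180,**G2); a=inverse_kinematics(t,r); print("final",tt,t.round(3),None if a is None else a.round(2))
E
```

```text
[-0.25 -0.4   2.14  0.03  1.32  1.24]
0 [ 0.554 -0.156  0.021] [-0.72  0.14  2.34  1.47  0.53 -0.51]
6 [ 0.555 -0.156  0.03 ] [-0.67  0.09  2.29  1.12  0.49 -0.13]
10 [ 0.556 -0.155  0.036] [-0.63  0.07  2.25  0.89  0.5   0.13]
13 [ 0.555 -0.156  0.041] [-0.61  0.07  2.22  0.73  0.53  0.3 ]
15 [ 0.55  -0.156  0.044] [-0.6   0.05  2.21  0.64  0.56  0.39]
15 [ 0.525 -0.158  0.051] [-0.64 -0.01  2.26  0.64  0.59  0.36]
16 [ 0.496 -0.16   0.061] [-0.69 -0.1   2.31  0.6   0.64  0.37]
17 [ 0.462 -0.163  0.077] [-0.75 -0.22  2.36  0.55  0.73  0.38]
20 [ 0.434 -0.165  0.131] [-0.77 -0.38  2.35  0.41  0.92  0.51]
-0.03 stand1 [0.553 0.157 0.095] [0.08 0.85 1.11 0.12 1.96 1.72]
   re 35 [0.559 0.156 0.09 ] [ 0.24 -0.05  2.23 -0.46  0.41  2.26]
   re 40 [0.56  0.156 0.091] [ 0.26 -0.06  2.28 -0.72  0.32  2.53]
   re 45 [0.562 0.156 0.093] None
0 stand1 [0.583 0.154 0.095] [0.07 0.92 0.99 0.11 2.01 1.72]
   re 35 [0.589 0.154 0.09 ] [ 0.22  0.02  2.17 -0.44  0.4   2.22]
   re 40 [0.59  0.154 0.091] [ 0.23  0.01  2.22 -0.7   0.31  2.48]
   re 45 [0.591 0.154 0.093] None
0.03 stand1 [0.612 0.152 0.095] [0.07 0.99 0.87 0.11 2.06 1.72]
   re 35 [0.619 0.152 0.09 ] [ 0.2   0.08  2.1  -0.41  0.4   2.18]
   re 40 [0.62  0.151 0.091] [ 0.21  0.07  2.15 -0.66  0.3   2.43]
   re 45 [0.621 0.151 0.093] None
0.06 stand1 [0.642 0.15  0.095] [0.06 1.08 0.72 0.11 2.12 1.73]
   re 35 [0.649 0.149 0.09 ] [ 0.18  0.14  2.03 -0.39  0.4   2.14]
   re 40 [0.65  0.149 0.091] [ 0.19  0.13  2.09 -0.62  0.3   2.38]
   re 45 [0.651 0.149 0.093] None
final 35 [0.613 0.152 0.017] [0.06 1.26 0.64 0.14 2.19 1.73]
final 40 [0.614 0.152 0.016] [0.06 1.18 0.75 0.12 2.08 1.72]
final 45 [0.615 0.152 0.015] [0.06 1.1  0.84 0.11 1.98 1.71]
```

Run:
```python
from h import *
gripper_to(.078,60)
t,r=meterpose(CC,YC,*EXT[0],**G1); zt=Ro.from_euler("xyz",r).as_matrix()[:,2]
movep(t-.12*zt+[0,0,.05],r); move_l(t-.10*zt,feed=.2)
f0=observe()["ft_force"]
print(move_l(t,feed=.1,max_force=12)); o=observe(); print(o["time_s"],o["eef_pos"]-t,o["ft_force"]-f0)
gripper_to(0.0,60); o=observe(); print(o["time_s"],o["opening"],o["grasp_force"],(o["eef_pos"]-t).round(4),o["ft_force"]-f0)
```

```text
False
13.025 [ 0.00011931 -0.00028287  0.00063303] [ 1.34011642 -1.00721116 -0.12545307]
13.3583 0.054876685903204867 64.40131902694702 [ 0.0003 -0.0005  0.0008] [-4.38665995 -0.45741369  6.06971254]
```

Run:
```python
from h import *
f0=observe()["ft_force"]
for i,(xz,p) in enumerate(EXT[1:5]):
    t,r=meterpose(CC,YC,xz,p,**G1); s=move_l(t,feed=.04,rotation=r,max_force=35); o=observe(); print(p,s,(o["ft_force"]-f0).round(1),o["opening"].round(4),(o["eef_pos"]-t).round(4))
    if s: break
snap("3"); print(o["time_s"])
a=cv2.imread("pics/top3.png")[180:290,345:455]; b=cv2.imread("pics/scene3.png")[165:265,290:390]
cv2.imwrite("pics/crop3.png",np.hstack([cv2.resize(a,(400,400),interpolation=2),cv2.resize(b,(400,400),interpolation=2)]))
```

```text
Traceback (most recent call last):
AttributeError: 'float' object has no attribute 'round'
```

Run:
```python
from h import *
o=observe(); f0=np.array([-4.4,-.5,6.]); print(o["ft_force"],o["opening"],o["time_s"])
for i,(xz,p) in enumerate(EXT[2:5]):
    t,r=meterpose(CC,YC,xz,p,**G1); s=move_l(t,feed=.04,rotation=r,max_force=35); o=observe(); print(p,s,(o["ft_force"]).round(1),round(o["opening"],4),(o["eef_pos"]-t).round(4))
    if s: break
snap("3"); print(o["time_s"])
a=cv2.imread("pics/top3.png")[180:290,345:455]; b=cv2.imread("pics/scene3.png")[165:265,290:390]
cv2.imwrite("pics/crop3.png",np.hstack([cv2.resize(a,(400,400),interpolation=2),cv2.resize(b,(400,400),interpolation=2)]))
```

```text
[ 0.24145419 -1.09676942 -0.66886186] 0.05494048346679256 13.825
10 False [-2.7 -1.3  0.9] 0.055 [-0.0004 -0.0003 -0.0003]
13 False [-0.1 -2.7 -2.2] 0.0549 [-0.0001  0.0001 -0.0003]
15 False [ 0.3 -1.9 -2.2] 0.0549 [ 0.0001  0.0002 -0.0002]
14.7667
```

View pics/crop3.png

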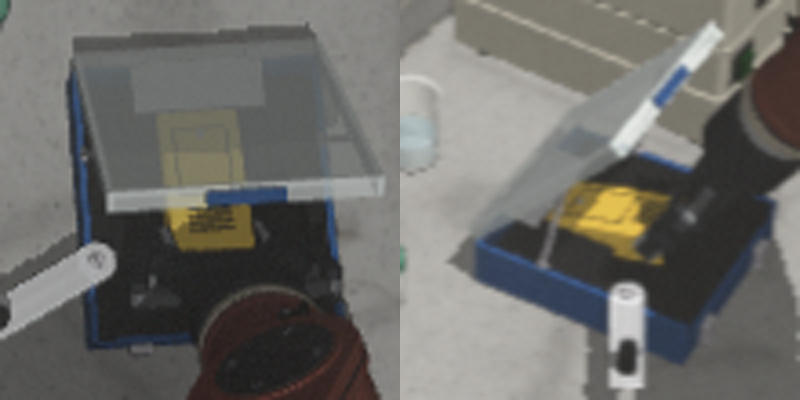

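Run:
```python
from h import *
W=[meterpose(CC,YC,xz,p,**G1) for xz,p in EXT[5:]]+[meterpose(CC,YC,(-.07,.15),30,**G1)]
V=[meterpose((.52,.06),0,(.0,.15),60,**G1), meterpose(MAT,YM,(-.015,.09),90,**G1)]
print([inverse_kinematics(*w) is not None for w in W+V])
assert all(inverse_kinematics(*w) is not None for w in W+V)
for t,r in W: move_l(t,feed=.12,rotation=r,max_force=35); o=observe(); print(o["ft_force"].round(1),round(o["opening"],4),(o["eef_pos"]-t).round(3))
for t,r in V: movep(t,r); o=observe(); print(o["time_s"],o["ft_force"].round(1),round(o["opening"],4),o["q"].round(2))
snap("4")
a=cv2.imread("pics/top4.png")[130:310,230:460]; b=cv2.imread("pics/scene4.png")[165:345,230:410]
cv2.imwrite("pics/crop4.png",np.hstack([cv2.resize(a,(460,360),interpolation=2),cv2.resize(b,(340,360),interpolation=2)]))
```

```text
[True, True, True, True, True, True, True]
[ 0.2 -0.5 -1.2] 0.0549 [-0.  0. -0.]
[-0.3 -0.9 -2.8] 0.0551 [0. 0. 0.]
[ 0.2 -0.5 -2.6] 0.055 [ 0.001 -0.     0.   ]
[ 0.6 -1.1 -2.2] 0.055 [ 0.     0.    -0.001]
[ 0.3 -0.4 -2.9] 0.055 [-0.001  0.001 -0.002]
18.4667 [-0.5 -0.8 -1.8] 0.055 [-0.03  0.1   1.68 -0.01  1.62  1.54]
19.3167 [ 0.6  0.3 -2.4] 0.0548 [0.07 0.83 0.97 0.12 2.12 1.74]
```

View pics/crop4.png

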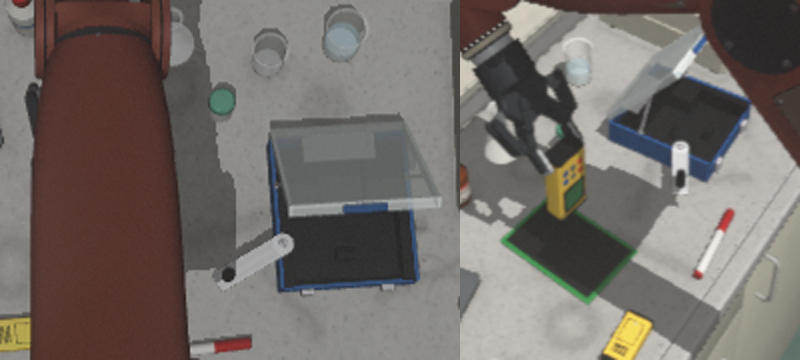

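Run:
```python
from h import *
t,r=meterpose(MAT,YM,(-.015,.004),90,**G1); zt=Ro.from_euler("xyz",r).as_matrix()[:,2]
move_l(t+[0,0,.012],feed=.15)
s=move_l(t-[0,0,.003],feed=.015,max_force=6); o=observe(); print(s,o["eef_pos"]-t,o["ft_force"].round(1),o["time_s"])
gripper_to(.0,20); hold(.2); o=observe(); print(o["ft_force"].round(1),o["opening"])
gripper_to(.078); o=observe(); print(o["ft_force"].round(1),o["time_s"])
p=o["eef_pos"]; move_l(p-.10*zt,feed=.2); move_l(p-.10*zt+[-.05,0,.08],feed=.3)
print(observe()["time_s"]); snap("5")
b=cv2.imread("pics/scene5.png")[205:325,240:340]
a=cv2.imread("pics/top5.png")[180:290,220:320]
cv2.imwrite("pics/crop5.png",np.hstack([cv2.resize(a,(400,480),interpolation=2),cv2.resize(b,(400,480),interpolation=2)]))
```

```text
True [-8.12993256e-05 -4.73691731e-05  2.77926836e-03] [ 1.1 -0.2  4.5] 20.725
[1.5 0.5 5.2] 0.054560125325009104
[-0.1 -0.2  0.2] 21.5
22.6167
```

View pics/crop5.png

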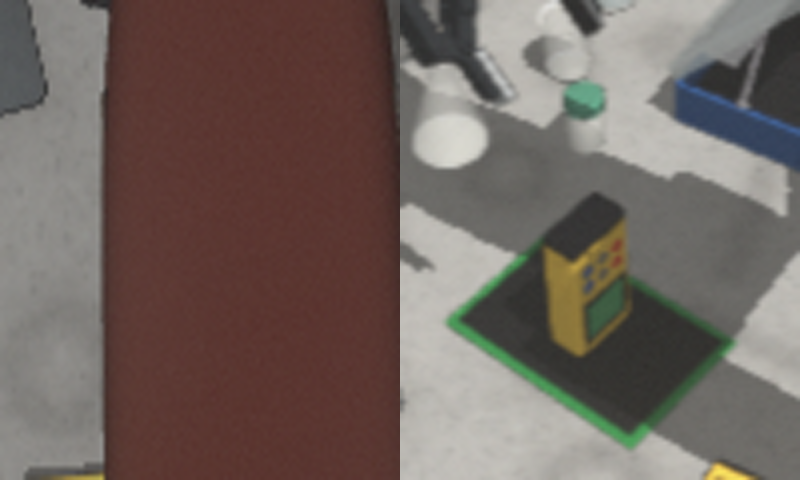

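Run:
```python
from h import *
c=lambda x,y:(240+(x-400+.5)/4-.5,205+(y+.5)/4-.5)
top=[c(*p) for p in((545,238),(597,193),(626,209),(575,263))]
P=np.array([ray("scene",p,.124) for p in top]); print(P.round(3).tolist(),P.mean(0).round(4), np.linalg.norm(P[0]-P[1]),np.linalg.norm(P[1]-P[2]))
print([ray("scene",c(*p),.004).round(3).tolist() for p in((583,355),(631,309))])
r1=np.array([0,0,0])
G2=dict(gx=.018,gz=.006,tilt0=128)
t,r=meterpose(MAT,YM,(-.015,.004),90,**G2); zt=Ro.from_euler("xyz",r).as_matrix()[:,2]
for q in (t,t-.11*zt,t-.11*zt+[0,0,.06]): k=inverse_kinematics(q,r); print(q.round(3),None if k is None else k.round(2))
```

```text
[[0.6, 0.18, 0.124], [0.596, 0.126, 0.124], [0.571, 0.127, 0.124], [0.57, 0.186, 0.124]] [0.5843 0.1547 0.124 ] 0.05332900008471869 0.02546400796615255
[[0.58, 0.174, 0.004], [0.576, 0.12, 0.004]]
[0.59  0.154 0.091] [ 0.23  0.01  2.2  -0.58  0.34  2.36]
[0.522 0.159 0.178] [ 0.28 -0.32  2.29 -0.41  0.58  2.21]
[0.522 0.159 0.238] [ 0.28 -0.41  2.23 -0.34  0.71  2.12]
```

Run:
```python
from h import *
G2=dict(gx=.018,gz=.006,tilt0=128)
t,r=meterpose(MAT,YM,(-.015,.004),90,**G2); zt=Ro.from_euler("xyz",r).as_matrix()[:,2]
p=observe()["eef_pos"]; print(p)
movep([.57,.156,.33],tool(0,YM)); movep(t-.11*zt+[0,0,.06],r); move_l(t-.10*zt,feed=.2)
f0=observe()["ft_force"]
s=move_l(t,feed=.1,max_force=6); o=observe(); print(s,(o["eef_pos"]-t).round(4),(o["ft_force"]-f0).round(1),o["time_s"])
if not s:
    gripper_to(0.0,60); o=observe(); print(o["opening"],o["grasp_force"],(o["ft_force"]-f0).round(1),o["time_s"])
```

```text
[0.60114037 0.14890535 0.24446443]
False [0.0002 0.0002 0.0007] [ 0.8  0.  -2.3] 26.05
0.05521688857580418 63.98633122444153 [-0.8 -0.6  2.6] 26.3833
```

Run:
```python
from h import *
G2=dict(gx=.018,gz=.006,tilt0=128)
P=[meterpose(MAT,YM,xz,p,**G2) for xz,p in [((-.02,.06),90),((-.04,.09),115),((-.05,.09),145),((-.06,.075),180),((-.06,.042),180)]]
assert all(inverse_kinematics(*a) is not None for a in P)
move_l(P[0][0],feed=.15)
for t,r in P[1:4]: movep(t,r); o=observe(); print(o["ft_force"].round(1),round(o["opening"],4),o["time_s"])
move_l(P[4][0],feed=.1)
t,r=meterpose(MAT,YM,(-.06,.034),180,**G2)
s=move_l(t-[0,0,.003],feed=.015,max_force=5); o=observe(); print(s,(o["eef_pos"]-t).round(4),o["ft_force"].round(1),o["torque"].round(2),o["time_s"]); snap("6")
b=cv2.imread("pics/scene6.png")[225:325,230:340]
cv2.imwrite("pics/crop6.png",cv2.resize(b,None,fx=5,fy=5,interpolation=2))
```

```text
[-0.4  0.1 -3. ] 0.0548 27.4917
[-1.4 -0.  -1.8] 0.0551 28.0833
[-0.7 -0.4 -1.3] 0.0551 28.8083
True [0.0002 0.     0.0014] [2.1 0.8 4.7] [-0.08 -0.12 -0.04] 29.8083
```

View pics/crop6.png

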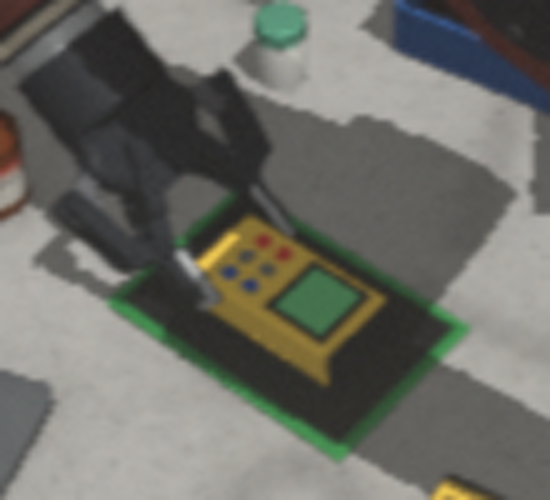

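Meter lies display up on the mat, at crop (295,295), with the gripper at its near end. Now I release it gently and check.

Run:
```python
from h import *
gripper_to(0.0,20); hold(.2); o=observe(); print(o["ft_force"].round(1))
move_l(o["eef_pos"]-[0,0,.0015],feed=.01,max_force=4)
gripper_to(.078); o=observe(); zt=Ro.from_euler("xyz",o["tcp_rot"]).as_matrix()[:,2]
p=o["eef_pos"]; move_l(p-.10*zt,feed=.15); move_l(p-.10*zt+[0,0,.12],feed=.25)
set_joints([-.75,-.5,2.0,0,1.5,1.6]); o=observe(); print(o["time_s"],o["eef_pos"]); snap("7")
a=cv2.imread("pics/top7.png"); a=a[130:320,230:460]
b=cv2.imread("pics/scene7.png")[190:325,230:350]
cv2.imwrite("pics/crop7.png",np.hstack([cv2.resize(a,(460,380),interpolation=2),cv2.resize(b,(338,380),interpolation=2)]))
cnt=[]
img=cv2.imread("pics/top7.png")[190:270,245:310]
h=cv2.cvtColor(img,cv2.COLOR_BGR2HSV); y=cv2.inRange(h,(18,110,90),(35,255,255)); y=cv2.morphologyEx(y,3,np.ones((9,9)))
r=cv2.minAreaRect(cv2.findNonZero(y)); b=cv2.boxPoints(r)+[245,190]; print([ray("top",q,.034)[:2].round(4).tolist() for q in b], ray("top",np.array(r[0])+[245,190],.034).round(4),r)
```

```text
[2.7 0.  5. ]Traceback (most recent call last):
  File "<stdin>", line 5, in <module>
plant.Unreachable: the arm cannot follow that straight line within its joint ranges
```

```bash
cat > fin.py <<'E'
from h import *
o=observe(); print(o["time_s"],o["eef_pos"],o["opening"],o["q"].round(2))
p=o["eef_pos"]
if p[2]<.05:
    zt=Ro.from_euler("xyz",o["tcp_rot"]).as_matrix()[:,2]; move_l(p-.07*zt,feed=.15); p=observe()["eef_pos"]
movep([p[0]-.03,.15,.26],tool(-25,YM)); movep([.45,.0,.33],tool(0,0)); movep([.40,-.10,.30],tool(0,0))
o=observe(); print(o["time_s"],o["eef_pos"]); snap("7")
a=cv2.imread("pics/top7.png")[130:320,230:460]; b=cv2.imread("pics/scene7.png")[190:325,230:350]
cv2.imwrite("pics/crop7.png",np.hstack([cv2.resize(a,(460,380),interpolation=2),cv2.resize(b,(338,380),interpolation=2)]))
h=cv2.cvtColor(cv2.imread("pics/top7.png")[190:270,245:310],cv2.COLOR_BGR2HSV); y=cv2.inRange(h,(18,110,90),(35,255,255)); y=cv2.morphologyEx(y,3,np.ones((9,9)))
r=cv2.minAreaRect(cv2.findNonZero(y)); b=cv2.boxPoints(r)+[245,190]; print([ray("top",q,.034)[:2].round(4).tolist() for q in b], ray("top",np.array(r[0])+[245,190],.034).round(4),r)
E
python3 fin.py
```

```text
30.9333 [0.61386662 0.15192368 0.01575895] 0.07814784721262066 [0.06 1.21 0.7  0.13 2.13 1.72]
33.9583 [ 0.40066042 -0.10030535  0.29949677]
[[0.5339, 0.1854], [0.6386, 0.1794], [0.6344, 0.1237], [0.5298, 0.1304]] [0.5839 0.1547 0.034 ] ((31.979312896728516, 39.24827575683594), (22.256189346313477, 41.356651306152344), 4.763641834259033)
```

View pics/crop7.png

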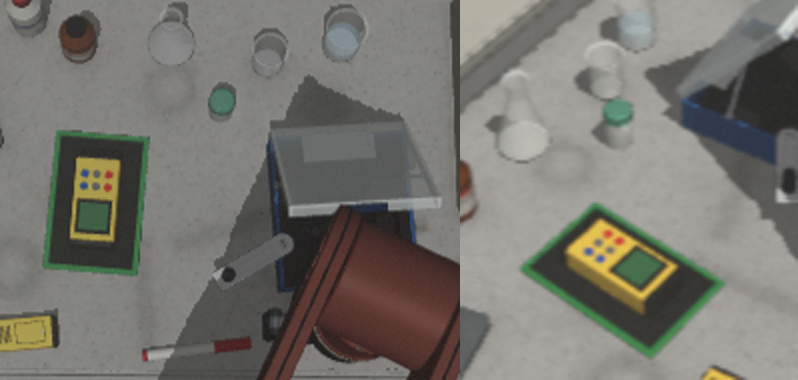

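The meter is flat, display up, at crop (95,198). Its centre (0.584, 0.155) is within about 3 mm of the mat centre and its heading within about 0.02 rad of the mat's. The cover is still outside the case and the other things have not moved.

```bash
python3 -c "
from plant import *
o=observe();print(o['joint_velocities'].round(3));print(job_done())"
```

```text
[ 0.014 -0.011  0.001 -0.002  0.    -0.002]
the job is handed in; nothing more can be done
None
```

The job is handed in after about 34 s: the cover is swung to the outside, and the meter lies display up and lengthwise on the mat, within about 3 mm of its centre, with no bystander seen to have moved.

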